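# Sort the locking forceps: ratcheted shut or open

### The job

Two steel locking forceps lie on the bench. Lay the one that is ratcheted shut in the red tray and the one whose jaws stand open in the blue tray, each lying flat inside its tray; do not squeeze the open one shut.

Things in the scene. Friction and masses are not known exactly. Their poses are not given: they have to be found in the camera images.
- forceps_shut: Steel locking forceps lying flat, ratcheted shut, rigid: finger rings nearly touch, jaws together. 50 g. Origin: underside of the pivot block; z up, x towards the jaw tips. Jaws reach 43 mm to +x, rings 96 mm to -x, 30 mm to each side. The flat-sided pivot block, centred on the origin, is 20 (x) by 14 (y) by 10 mm high: grip it across y, the balance point is close by. The rest is 6 mm high.
- forceps_open: Same steel forceps, jaws and rings spread wide in an X. 50 g. Origin: underside of the pivot block; z up, x towards the jaws. Pivot block 20 (x) by 14 (y) by 10 mm high, part of this body with one half of the tool; grip it across y: near it the crossing halves stay within its width. Jaws reach 43 mm to +x, rings 96 mm to -x and at most 58 mm to either side. The rest is 6 mm high.
- jaw_angle (a joint): Opening angle of the open forceps about its pivot pin (vertical), rad: 0 is shut, 0.5 the stop; it starts between 0.34 and 0.46. The hinge is stiff (0.06 N m of friction) and stays where it is left.
- tray_red: Shallow red tray, fixed to the bench, 210 mm (x) by 140 mm (y), 14 mm high with 5 mm walls (a rolled rim 8 mm thick at the top) and a 5 mm floor. Origin at the centre of its underside, z up.
- tray_blue: Shallow blue tray, otherwise the same as the red one: 210 mm (x) by 140 mm (y), 14 mm high, 5 mm walls and floor, fixed; origin at the centre of its underside, z up.
Mind the look-alikes: they are no part of the job. Leave any turquoise look-alike of the forceps_shut alone.

How it is judged:
By the outcome, as a careful person would: the job done as asked, in the order asked, and still so for the second after the job is handed in, with the robot touching nothing.
It also fails if it takes over 64 s, if anything falls off the work surface, if the arm or the gripper's body presses on something with over 40 N, if the wrist force passes 120 N, or if a joint passes its speed limit or range.

### The arm

A 6-joint arm with a two-finger parallel gripper is mounted at the origin on a cart in front of the work surface, level with it; the furniture and walls round the work are solid. World frame = base frame: x ahead of the robot, y to its left, z up, the work surface at z = 0. Lengths are in mm, angles in rad, forces in N, time in s.
With the tool pointing down it reaches from about 350 to 975 mm from the base axis. Payload 7.1 kg.
Tool frame: the origin (TCP) lies midway between the tips of the shut fingers; the grasp point (between the pads) lies ctrl.grip_point_offset behind it (ctrl.grip_point_offset is the distance from the TCP to the grasp point, in mm); z points along the fingers, y is the line along which they close (so a half turn about z gives the same grasp; the last joint's range is limited). The gripper opens to 88 mm and grips with 3 to 60 N. Pads are 20 mm wide; open, the fingers measure 115 mm over their backs; the gripper's body (75 mm by 178 mm) begins 61 mm behind the grasp point.
Start: joints at [1.194, 0.423, 1.63, -0, 1.089, -0.019], TCP at [218.852, 585.413, 222.675] pointing down, gripper open.
Joint ranges: [-3, 3], [-0.9, 2.11], [0.09, 2.58], [-1.31, 4.45], [0.11, 2.69], [-2.54, 2.54]. Speed limits (rad/s): [2.39, 2.39, 3.01, 3.14, 3.14, 3.14].

### API

Orientations are given as a rotation vector (axis times angle).
In Python, from workcell import ctrl, get_image, close_job, finder gives the robot as it stands.
- The arm moves only by the tool servo_tool, never from a script. Its argument "deltas" is a list of rows, each a list of 2 entries, a list of its own where there are three numbers: the shift along the tool's x, y, z in mm, then the turn, a rotation vector about the tool's x, y, z in rad. A call has 1 to 5 rows; each row is the pose to reach, as a shift and turn from the pose commanded when the call began, along the tool's axes at that moment; what a row does not reach only later rows make up. A row lasts 1/12 s, in which the tool goes at most 41.7 mm and 7.16 degrees, less where a joint would pass 70% of its speed; a pose out of reach is approached as far as the arm can. A call with a gripper value outside its range is refused whole. "grip" is the closure, from -1 (fully open) to 1 (shut), so that 0 is half open, set as the call begins (left out, the last holds). The fingers move at their own pace and stop on an object; the grip force is fixed at half the most. Time passes only in rows, so rows that repeat a pose let the fingers close. It gives the time, the measured TCP pose, the force, the opening and the grip force at its end, in the units of the state.
- ctrl.get_obs(): the state, without advancing time (a new reading comes with each control period).
- get_image(name): name is "scene" or "top" or "wrist"; returns a dict with "frame" (420x560x3 uint8, blue, green, red), "depth" (420x560 float32, mm along the optical axis (not along the pixel's ray), 0 where there is no reading), "K" (3x3 intrinsics, pixels), "pose" (4x4, takes a point from camera to world coordinates). Camera axes: x right, y down, z forward; pixel columns grow to the right and rows downward; lengths in mm; the calibration is good to about 2 mm. A picture is of the moment at which its call begins.
- close_job(): hands the job in; it is judged then, once.
Trained networks look in a picture, given as the dict that the camera call returned (one of the last four; its "shot" number tells which), for a name from the list of things; names that differ only in an ending like _2 or _b are one class to them, and where a whole thing is asked for, a point or a joint stands for the part that bears it (a point fixed in the world has none). Each returns a list of dicts, best first, with "score" (0 to 1); they miss things now and then, are a little off and sometimes report something else, mostly with a low value. They report only what shows in the picture. A call takes as long as a camera call. They do not tell look-alikes from the thing itself.
- finder.search_frame(query, picture): "rect" ([centre column, centre row, width, height] as shares, 0 to 1, of the picture: columns of its width, rows of its height, round what is visible of it).
- finder.silhouettes(query, picture): "mask" (420x560 bool, what is visible of it) and "rect" ([centre column, centre row, width, height] as shares, 0 to 1, of the picture: columns of its width, rows of its height, round what is visible of it).
The state is a dict: "t": time; "qpos": joint angles; "qvel": joint speeds; "joint_torque": joint torques, N m; "ee_pos": TCP position; "orientation": TCP orientation; "ft_force": force on the tool from outside, world axes, zero at the start; "moment": the same for the moment, N m; "width": finger opening in mm; "grasp_force": force on a finger pad.
Only numpy, scipy, OpenCV 4.12 (cv2) and the standard library are available. Lean on these libraries where they do the work, as an engineer would, in place of code of your own. Each camera call takes 0.05 s, during which the arm holds its last target. There are 200 camera calls.

## Working session

There is one attempt and no reset: what is moved stays moved. The work goes in short steps, Python scripts to look and compute and a tool call to move; the robot and the scene stay as the last step left them, time stands still between calls to the robot, and variables do not carry over. Pictures are saved under pics/ and viewed, at most 10 in all, crops included, and the job is handed in when it is done.

Besides the shell and the picture viewer there is one more tool, called after "Call:" as name(argument=value, ...) on one line, values as JSON. servo_tool: Moves the arm, as the interface text tells. Its arguments: {"type":"object","properties":{"deltas":{"type":"array","items":{"type":"array"}},"grip":{"type":"number"}},"required":["deltas"]}

```bash
mkdir -p pics
cat > h.py <<'E'
import numpy as np, cv2
from workcell import ctrl, get_image, close_job, finder
def world(p, mask):
    v,u=np.nonzero(mask & (p["depth"]>0)); d=p["depth"][v,u]
    K=p["K"]; c=np.stack([(u-K[0,2])/K[0,0]*d,(v-K[1,2])/K[1,1]*d,d],1)
    return c@p["pose"][:3,:3].T+p["pose"][:3,3]
E
python3 - <<'E'
from h import *
o=ctrl.get_obs(); print(o["t"],o["ee_pos"],o["orientation"],o["width"],ctrl.grip_point_offset)
p=get_image("top"); cv2.imwrite("pics/top.png",p["frame"])
for n in ["forceps_shut","forceps_open","tray_red","tray_blue"]:
    for r in finder.silhouettes(n,p):
        w=world(p,r["mask"]); print(n,round(r["score"],2),np.round(np.array(r["rect"])*[560,420,560,420]),w.min(0).round(),w.max(0).round(),np.median(w,0).round())
E
```

```text
0.0 [218.67716743 584.88955054 221.89881966] [-5.59065139e-01 -3.09114248e+00  2.38911455e-03] 87.97671722434517 18.700000000000003
forceps_shut 0.81 [408. 170.  49.  37.] [ 677. -407.   -5.] [ 775. -282.   14.] [ 725. -362.    5.]
forceps_shut 0.56 [326. 214.  34.  34.] [ 574. -158.   -2.] [652. -63.  13.] [599. -93.   6.]
forceps_open 0.68 [219. 268.  53.  78.] [362. 107.  -2.] [578. 258.  20.] [468. 183.   6.]
forceps_open 0.58 [285. 265.  43.  48.] [408. -58.  -4.] [538.  57.  15.] [481.  11.   5.]
tray_red 0.68 [150. 274.  62.  79.] [ 269.  282. -772.] [566. 632.  21.] [455. 365.   6.]
tray_blue 0.9 [219. 266.  53.  84.] [363. 105.  -7.] [583. 263.  20.] [468. 183.   6.]
```

View pics/top.png

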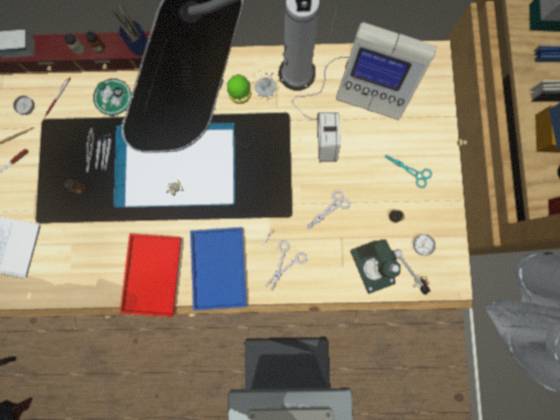

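The top picture shows the red tray at about (152,274) and the blue tray at (219,268). Three forceps-like things are in view: turquoise at (408,170), the look-alike; steel at (328,210), which looks shut; and steel at (285,265), spread in an X, so open. I'll enlarge to confirm.

Run:
```python
from h import *
f=cv2.imread("pics/top.png")[170:300,250:440]
cv2.imwrite("pics/crop.png",cv2.resize(f,None,fx=4,fy=4,interpolation=cv2.INTER_CUBIC))
p=get_image("wrist"); print(p["pose"].round(3)); print(p["K"])
from scipy.spatial.transform import Rotation as R
o=ctrl.get_obs(); print(R.from_rotvec(o["orientation"]).as_matrix().round(3))
p=get_image("top")
for n in ["tray_red","tray_blue"]:
    r=finder.silhouettes(n,p)[0]; w=world(p,r["mask"]); w=w[abs(w[:,2]-8)<15]; print(n,cv2.minAreaRect(w[:,:2].astype(np.float32)), np.percentile(w,[1,99],axis=0).round())
for n,i in [("forceps_shut",1),("forceps_open",1)]:
    rs=finder.silhouettes(n,p)
    for r in rs:
        w=world(p,r["mask"]); w=w[w[:,2]>2]; c=w.mean(0); _,_,V=np.linalg.svd((w-c)[:,:2]); print(n,r["rect"],c.round(),V[0])
```

```text
[[ 3.51000e-01  9.00000e-01  2.59000e-01  1.48037e+02]
 [ 9.36000e-01 -3.37000e-01 -9.80000e-02  6.11282e+02]
 [-1.00000e-03  2.77000e-01 -9.61000e-01  3.84023e+02]
 [ 0.00000e+00  0.00000e+00  0.00000e+00  1.00000e+00]]
[[345.67182752   0.         284.10639504]
 [  0.         345.67182752 211.00385484]
 [  0.           0.           1.        ]]
[[-0.937  0.35  -0.   ]
 [ 0.35   0.937 -0.   ]
 [-0.    -0.    -1.   ]]
tray_red ((458.1033020019531, 365.3074645996094), (149.99945068359375, 212.79904174804688), 84.50701141357422) [[353. 289.   0.]
 [561. 436.  17.]]
tray_blue ((469.8623352050781, 184.60671997070312), (213.68621826171875, 147.28517150878906), 2.6586244106292725) [[366. 112.   1.]
 [574. 253.  17.]]
forceps_shut [0.5889, 0.4963, 0.0732, 0.1017] [ 626. -125.    6.] [-0.62995246  0.7766337 ]
forceps_shut [0.7255, 0.4006, 0.0864, 0.0674] [ 731. -347.    6.] [-0.49014112 -0.87164309]
forceps_open [0.511, 0.6355, 0.0662, 0.0962] [474.   4.   7.] [-0.74839179  0.66325691]
```

View pics/crop.png

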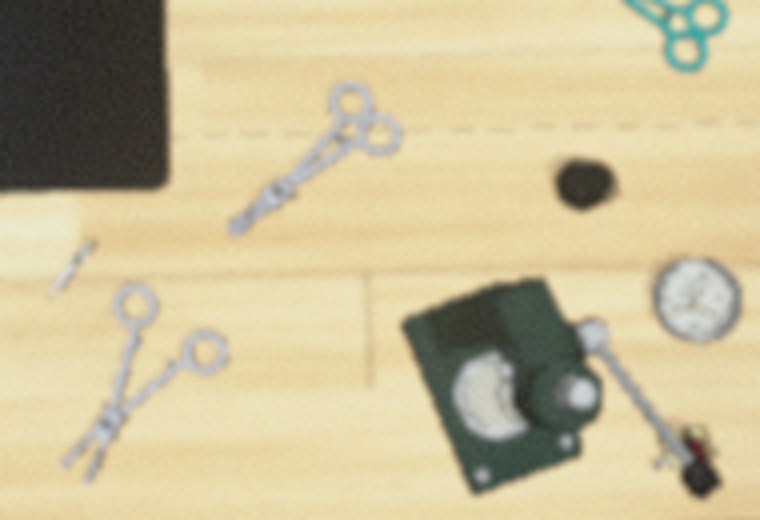

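The crop confirms it. The steel shut one has its pivot at about px (319.5,217.5), jaws to the lower left and rings together. The steel open one has its pivot at about (277,276), with jaws spread and rings apart. Next I work out poses.

```bash
cat >> h.py <<'E'
from scipy.spatial.transform import Rotation as R
def pix(p,u,v,z=8.):
    K=p["K"]; r=p["pose"][:3,:3]@np.array([(u-K[0,2])/K[0,0],(v-K[1,2])/K[1,1],1]); t=p["pose"][:3,3]
    return t+r*(z-t[2])/r[2]
def togo(x,y,z,jaw):
    """shift (tool axes) and z-turn so that tool y is perpendicular to jaw direction (rad)"""
    o=ctrl.get_obs(); M=R.from_rotvec(o["orientation"]).as_matrix()
    a=np.arctan2(M[1,0],M[0,0]); d=(jaw-a+np.pi/2)%np.pi-np.pi/2
    print("pos",o["ee_pos"].round(1),"toolx ang",round(a,3),"shift",(M.T@(np.array([x,y,z])-o["ee_pos"])).round(1),"turn about tool z",round(-d,3),"or",round(-d+np.pi*np.sign(d),3),"q6",o["qpos"][5].round(3),"t",round(o["t"],2))
E
python3 - <<'E'
from h import *
p=get_image("top")
q=lambda x,y:(250+x/4-.5+.1,170+y/4-.4)
for n,pv,r1,r2 in [("shut",(278,190),(352,104),(378,134)),("open",(108,425),(135,304),(204,353))]:
    P=pix(p,*q(*pv)); m=(pix(p,*q(*r1))+pix(p,*q(*r2)))/2; d=(P-m)[:2]; a=np.arctan2(d[1],d[0])
    print(n,P.round(1),m.round(1),a,np.hypot(*d)); togo(P[0],P[1],180,a)
E
```

```text
shut [600.6 -93.5   8. ] [ 648.  -154.6    8. ] 2.231574756358131 77.34596338154796
pos [218.9 585.4 222.7] toolx ang 2.784 shift [-595.3 -502.3   42.7] turn about tool z 0.552 or -2.589 q6 -0.019 t 0.6
open [445.3  25.4   8. ] [508.5 -17.3   8. ] 2.547824177939686 76.29765639537146
pos [218.9 585.4 222.7] toolx ang 2.784 shift [-408.2 -445.3   42.7] turn about tool z 0.236 or -2.906 q6 -0.019 t 0.6
```

Call:
servo_tool(deltas=[[[-31, -26, 0], [0, 0, 0]], [[-62, -52, 0], [0, 0, 0]], [[-93, -78, 0], [0, 0, 0]], [[-124, -104, 0], [0, 0, 0]], [[-155, -130, 0], [0, 0, 0]]])

```text
t: 1.02
ee_pos: [319.0, 407.8, 222.8]
orientation: [0.558, 3.091, 0.0]
ft_force: [0.8, 0.3, 0.1]
width: 88.1
grasp_force: 0.0
```

Call:
servo_tool(deltas=[[[-31, -26, 0], [0, 0, 0]], [[-62, -52, 0], [0, 0, 0]], [[-93, -78, 0], [0, 0, 0]], [[-124, -104, 0], [0, 0, 0]], [[-155, -130, 0], [0, 0, 0]]])

```text
t: 1.43
ee_pos: [418.8, 231.6, 223.0]
orientation: [0.559, 3.091, 0.001]
ft_force: [0.3, 1.2, -0.2]
width: 87.4
grasp_force: 0.0
```

Call:
servo_tool(deltas=[[[-31, -26, 0], [0, 0, 0]], [[-62, -52, 0], [0, 0, 0]], [[-93, -78, 0], [0, 0, 0]], [[-124, -104, 0], [0, 0, 0]], [[-155, -130, 0], [0, 0, 0]]])

```text
t: 1.85
ee_pos: [518.6, 55.3, 223.0]
orientation: [0.559, 3.091, 0.0]
ft_force: [0.4, 0.7, -0.8]
width: 87.4
grasp_force: 0.0
```

Run:
```python
from h import *
togo(600.6,-93.5,180,2.23)
```

```text
pos [518.6  55.3 223. ] toolx ang 2.784 shift [-128.9 -110.6   43. ] turn about tool z 0.554 or -2.588 q6 -1.13 t 1.85
```

Call:
servo_tool(deltas=[[[-32, -28, 0], [0, 0, 0.11]], [[-64, -55, 0], [0, 0, 0.22]], [[-97, -83, 0], [0, 0, 0.33]], [[-129, -111, 0], [0, 0, 0.44]], [[-129, -111, 0], [0, 0, 0.55]]])

```text
t: 2.27
ee_pos: [602.8, -97.6, 223.0]
orientation: [1.389, 2.814, -0.001]
ft_force: [-0.9, 0.3, 1.0]
width: 88.0
grasp_force: 0.0
```

Call:
servo_tool(deltas=[[[0, 0, 30], [0, 0, 0]], [[0, 0, 43], [0, 0, 0]], [[0, 0, 43], [0, 0, 0]]])

```text
t: 2.52
ee_pos: [597.2, -91.6, 176.2]
orientation: [-1.374, -2.818, 0.003]
ft_force: [0.5, 0.0, 0.1]
width: 88.0
grasp_force: 0.0
```

```bash
cat > w.py <<'E'
from h import *
import sys
n,name=sys.argv[1],sys.argv[2]
p=get_image("wrist"); f=p["frame"].copy()
for r in finder.silhouettes(n,p)[:3]:
    w=world(p,r["mask"]); pv=w[(w[:,2]>7.5)]; print(round(r["score"],2),(np.array(r["rect"])*[560,420,560,420]).round(),"centroid",w.mean(0).round(1))
    # fit line through all mask pts, and block pts
    zc=np.median(w[:,2]); print("z pct",np.percentile(w[:,2],[5,25,50,75,95,99]).round(1))
    cv2.drawContours(f,cv2.findContours(r["mask"].astype(np.uint8),0,2)[0],-1,(0,255,0),1)
np.savez("pics/"+name+".npz",K=p["K"],pose=p["pose"],depth=p["depth"])
cv2.imwrite("pics/"+name+".png",f); togo(600,-93,100,2.23)
E
python3 w.py forceps_shut w1
```

```text
0.75 [246. 408. 113.  22.] centroid [ 719.5 -341.6    4.5]
z pct [1.7 3.5 4.8 5.7 6.6 7. ]
0.72 [289. 217.  58. 131.] centroid [ 624.7 -124.     5.3]
z pct [ 0.2  4.4  5.4  6.2 10.  11. ]
pos [599.2 -91.4 179.3] toolx ang 2.235 shift [-1.9 -0.3 79.3] turn about tool z 0.005 or -3.137 q6 -0.835 t 2.62
```

View pics/w1.png

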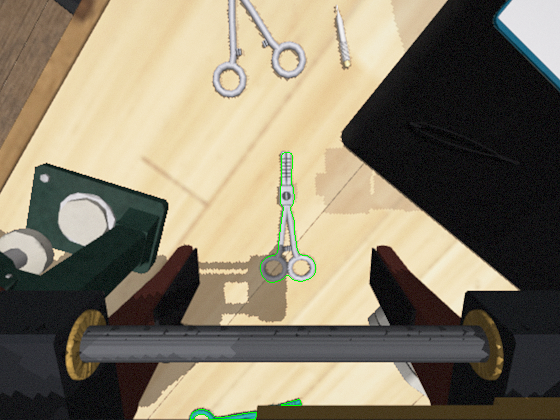

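The wrist picture shows the shut forceps between the fingers, pivot at (287,196), jaw tip (286,152), ring middle (288,268). It is well aligned.

```bash
cat > g.py <<'E'
from h import *
import sys
name=sys.argv[1]; a=list(map(float,sys.argv[2:8])); z=float(sys.argv[8])
d=np.load("pics/"+name+".npz"); 
P=pix(d,a[0],a[1],10); T=pix(d,a[2],a[3],6); G=pix(d,a[4],a[5],6); v=(T-G)[:2]; j=np.arctan2(v[1],v[0]); print("pivot",P.round(1),"ang",j)
togo(P[0],P[1],z,j)
E
python3 g.py w1 287 196 286 154 288 268 -8
```

```text
pivot [600.5 -93.   10. ] ang 2.2525682098554514
pos [599.2 -91.4 179.3] toolx ang 2.235 shift [ -2.4   0.3 187.3] turn about tool z -0.018 or 3.124 q6 -0.835 t 2.62
```

Call:
servo_tool(deltas=[[[-2, 0, 40], [0, 0, -0.018]], [[-2, 0, 80], [0, 0, -0.018]], [[-2, 0, 120], [0, 0, -0.018]], [[-2, 0, 145], [0, 0, -0.018]], [[-2, 0, 145], [0, 0, -0.018]]], grip=0.0)

```text
t: 3.03
ee_pos: [598.0, -92.3, 30.9]
orientation: [-1.347, -2.83, 0.003]
ft_force: [-0.1, 0.6, -0.2]
width: 58.1
grasp_force: 0.0
```

Call:
servo_tool(deltas=[[[0, 0, 15], [0, 0, 0]], [[0, 0, 26], [0, 0, 0]], [[0, 0, 30], [0, 0, 0]], [[0, 0, 30], [0, 0, 0]], [[0, 0, 30], [0, 0, 0]]])

```text
t: 3.45
ee_pos: [601.8, -93.5, 5.9]
orientation: [1.351, 2.835, 0.001]
ft_force: [0.9, -0.6, 0.4]
width: 43.9
grasp_force: 0.0
```

Call:
servo_tool(deltas=[[[0, 0, 1], [0, 0, 0]], [[0, 0, 1], [0, 0, 0]], [[0, 0, 1], [0, 0, 0]], [[0, 0, 1], [0, 0, 0]], [[0, 0, 1], [0, 0, 0]]], grip=1.0)

```text
t: 3.87
ee_pos: [601.1, -93.5, 3.9]
orientation: [1.352, 2.836, 0.0]
ft_force: [-0.3, -0.0, -0.1]
width: 13.7
grasp_force: 0.4
```

Call:
servo_tool(deltas=[[[0, 0, 0], [0, 0, 0]], [[0, 0, 0], [0, 0, 0]], [[0, 0, 0], [0, 0, 0]], [[0, 0, 0], [0, 0, 0]]])

```text
t: 4.2
ee_pos: [601.1, -93.5, 3.9]
orientation: [1.352, 2.836, 0.0]
ft_force: [-0.9, -0.1, 4.0]
width: 13.7
grasp_force: 30.0
```

Call:
servo_tool(deltas=[[[0, 0, -20], [0, 0, 0]], [[0, 0, -55], [0, 0, 0]], [[0, 0, -90], [0, 0, 0]], [[0, 0, -110], [0, 0, 0]]])

```text
t: 4.53
ee_pos: [602.1, -93.7, 116.5]
orientation: [1.351, 2.833, 0.001]
ft_force: [1.6, 0.4, -0.9]
width: 13.4
grasp_force: 30.0
```

Run:
```python
from h import *
togo(431.6,367.4,114,3.05); print(ctrl.get_obs()["width"],ctrl.get_obs()["grasp_force"])
p=get_image("wrist"); cv2.imwrite("pics/lift.png",p["frame"])
```

```text
pos [602.1 -93.7 116.5] toolx ang 2.252 shift [465.6 157.8   1.9] turn about tool z -0.798 or 2.343 q6 -0.855 t 4.53
13.392251556640009 29.996635615825653
```

View pics/lift.png

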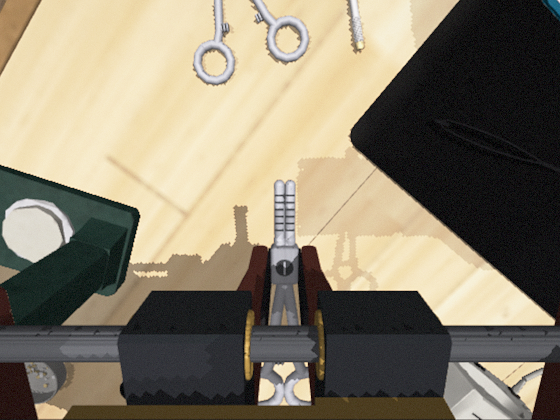

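The forceps are held level at the pivot, (285,265). Carrying them to the red tray.

Call:
servo_tool(deltas=[[[31, 10.5, 0], [0, 0, 0]], [[62, 21, 0], [0, 0, 0]], [[93, 31.5, 0], [0, 0, 0]], [[124, 42, 0], [0, 0, 0]], [[155, 52.5, 0], [0, 0, 0]]])

```text
t: 5.0
ee_pos: [543.2, 61.2, 113.1]
orientation: [-1.353, -2.835, 0.0]
ft_force: [1.4, -0.6, 0.3]
width: 13.5
grasp_force: 30.0
```

Call:
servo_tool(deltas=[[[31, 10.5, 0], [0, 0, 0]], [[62, 21, 0], [0, 0, 0]], [[93, 31.5, 0], [0, 0, 0]], [[124, 42, 0], [0, 0, 0]], [[155, 52.5, 0], [0, 0, 0]]])

```text
t: 5.42
ee_pos: [486.3, 214.8, 113.1]
orientation: [-1.352, -2.835, 0.001]
ft_force: [0.4, -0.6, -0.1]
width: 13.1
grasp_force: 30.0
```

Call:
servo_tool(deltas=[[[31, 10.5, 0], [0, 0, -0.1]], [[62, 21, 0], [0, 0, -0.2]], [[93, 31.5, 0], [0, 0, -0.3]], [[124, 42, 0], [0, 0, -0.4]], [[155, 52.5, 0], [0, 0, -0.5]]])

```text
t: 5.83
ee_pos: [429.5, 368.2, 113.0]
orientation: [-0.601, -3.083, 0.001]
ft_force: [0.9, -0.1, -0.0]
width: 13.6
grasp_force: 30.0
```

Call:
servo_tool(deltas=[[[0, 0, 0], [0, 0, -0.1]], [[0, 0, 0], [0, 0, -0.2]], [[0, 0, 0], [0, 0, -0.3]], [[0, 0, 0], [0, 0, -0.3]]])

```text
t: 6.17
ee_pos: [430.0, 367.0, 112.9]
orientation: [-0.134, -3.138, 0.001]
ft_force: [-0.4, -0.1, -0.6]
width: 13.9
grasp_force: 30.0
```

Run:
```python
from h import *
p=get_image("wrist"); f=p["frame"].copy()
for n in ["tray_red"]:
  for r in finder.silhouettes(n,p)[:1]:
    w=world(p,r["mask"]); w=w[abs(w[:,2]-8)<12]; print(n,r["score"],cv2.minAreaRect(w[:,:2].astype(np.float32)),np.percentile(w,[2,98],axis=0).round())
    cv2.drawContours(f,cv2.findContours(r["mask"].astype(np.uint8),0,2)[0],-1,(0,255,0),1)
p=get_image("scene"); cv2.imwrite("pics/red1.png",f)
togo(431.6,367.4,9,3.05); print(ctrl.get_obs()["width"])
```

```text
tray_red 0.6 ((444.9237365722656, 363.8861389160156), (151.34390258789062, 186.54510498046875), 84.97035217285156) [[353. 297.   3.]
 [497. 436.  14.]]
pos [430.5 366.8 113.3] toolx ang 3.049 shift [ -1.1   0.8 104.3] turn about tool z -0.001 or 3.14 q6 -0.793 t 6.32
13.329830468972858
```

View pics/red1.png

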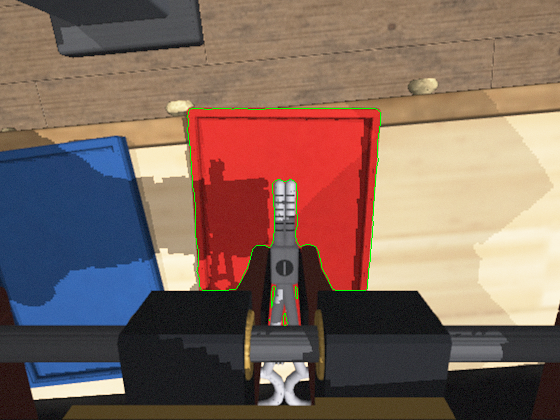

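Forceps are centred over the red tray and parallel to its walls. Lowering.

Call:
servo_tool(deltas=[[[0, 0, 35], [0, 0, 0]], [[0, 0, 65], [0, 0, 0]], [[0, 0, 85], [0, 0, 0]], [[0, 0, 90], [0, 0, 0]], [[0, 0, 95], [0, 0, 0]]])

```text
t: 6.73
ee_pos: [430.3, 366.4, 17.8]
orientation: [-0.144, -3.137, 0.002]
ft_force: [1.2, -0.4, 0.6]
width: 13.7
grasp_force: 30.0
```

Call:
servo_tool(deltas=[[[0, 0, 3], [0, 0, 0]], [[0, 0, 6], [0, 0, 0]], [[0, 0, 8], [0, 0, 0]], [[0, 0, 9], [0, 0, 0]], [[0, 0, 9], [0, 0, 0]]])

```text
t: 7.15
ee_pos: [430.9, 367.2, 10.2]
orientation: [0.141, 3.138, 0.001]
ft_force: [0.4, -0.1, 0.3]
width: 13.5
grasp_force: 30.0
```

Call:
servo_tool(deltas=[[[0, 0, 0.5], [0, 0, 0]], [[0, 0, 1], [0, 0, 0]], [[0, 0, 1], [0, 0, 0]]])

```text
t: 7.4
ee_pos: [430.8, 367.1, 8.9]
orientation: [0.141, 3.138, 0.001]
ft_force: [0.7, -0.9, 0.4]
width: 13.4
grasp_force: 30.0
```

Call:
servo_tool(deltas=[[[0, 0, 0], [0, 0, 0]], [[0, 0, 0], [0, 0, 0]], [[0, 0, 0], [0, 0, 0]], [[0, 0, 0], [0, 0, 0]], [[0, 0, 0], [0, 0, 0]]], grip=0.2)

```text
t: 7.82
ee_pos: [430.6, 367.0, 8.7]
orientation: [-0.141, -3.138, 0.0]
ft_force: [0.4, -0.8, 0.8]
width: 34.7
grasp_force: 0.0
```

Call:
servo_tool(deltas=[[[0, 0, -10], [0, 0, 0]], [[0, 0, -40], [0, 0, 0]], [[0, 0, -80], [0, 0, 0]], [[0, 0, -120], [0, 0, 0]], [[0, 0, -150], [0, 0, 0]]])

```text
t: 8.23
ee_pos: [431.1, 367.4, 162.3]
orientation: [0.141, 3.137, 0.003]
ft_force: [0.7, 0.5, 0.2]
width: 35.6
grasp_force: 0.0
```

Run:
```python
from h import *
p=get_image("wrist"); cv2.imwrite("pics/red2.png",p["frame"])
togo(455,19,180,2.55)
```

```text
pos [433.6 369.4 167.5] toolx ang 3.052 shift [ -52.9 -347.   -14.7] turn about tool z 0.502 or -2.64 q6 -0.796 t 8.28
```

View pics/red2.png

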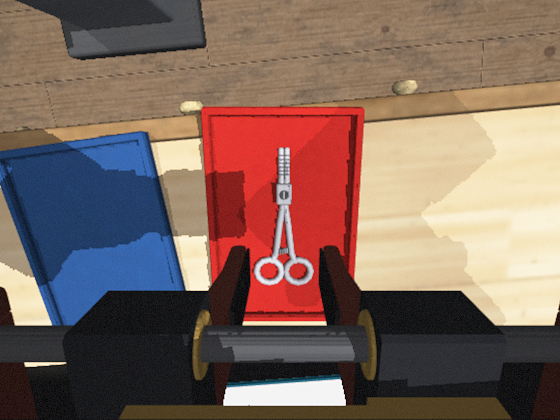

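The shut forceps lie flat in the red tray, pivot (284,195), clear of the walls. On to the open one.

Call:
servo_tool(deltas=[[[-4, -35, 0], [0, 0, 0]], [[-8, -70, 0], [0, 0, 0]], [[-12, -105, 0], [0, 0, 0]], [[-16, -140, 0], [0, 0, 0]], [[-20, -175, 0], [0, 0, 0]]])

```text
t: 8.7
ee_pos: [434.5, 189.4, 159.2]
orientation: [0.14, 3.138, 0.0]
ft_force: [0.6, 0.3, -0.1]
width: 35.2
grasp_force: 0.0
```

Call:
servo_tool(deltas=[[[-5, -35, 0], [0, 0, 0.1]], [[-10, -70, 0], [0, 0, 0.2]], [[-15, -105, 0], [0, 0, 0.3]], [[-20, -140, 0], [0, 0, 0.4]], [[-25, -168, 0], [0, 0, 0.5]]])

```text
t: 9.12
ee_pos: [444.3, 19.2, 159.2]
orientation: [0.921, 3.003, -0.0]
ft_force: [0.3, 0.0, 0.1]
width: 35.1
grasp_force: 0.0
```

Call:
servo_tool(deltas=[[[0, 0, 0], [0, 0, 0]], [[0, 0, 0], [0, 0, 0]]])

```text
t: 9.28
ee_pos: [444.7, 20.1, 159.1]
orientation: [0.917, 3.004, 0.0]
ft_force: [-0.8, 0.7, -0.1]
width: 34.8
grasp_force: 0.0
```

```bash
python3 w.py forceps_open w2
```

```text
0.7 [285. 216.  71. 135.] centroid [470.6   5.9   5.4]
z pct [-0.1  4.3  5.3  6.2 10.1 11. ]
pos [444.7  21.7 158.9] toolx ang 2.553 shift [-192.9   -9.1   58.9] turn about tool z 0.323 or -2.819 q6 -0.96 t 9.38
```

View pics/w2.png

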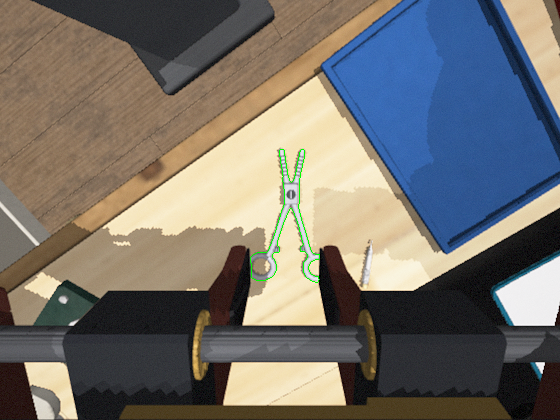

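The open forceps, pivot at (291,194), jaw tips (281,151) and (303,151), rings (262,268) and about (316,268). Descending partly and checking the block's orientation close up.

```bash
python3 g.py w2 291 194 292 152 290 268 80
```

```text
pivot [446.4  26.2  10. ] ang 2.537358762872975
pos [444.7  21.7 158.9] toolx ang 2.553 shift [ 1.1  4.7 78.9] turn about tool z 0.015 or -3.126 q6 -0.96 t 9.38
```

Call:
servo_tool(deltas=[[[1, 5, 35], [0, 0, 0.015]], [[1, 5, 70], [0, 0, 0.015]], [[1, 5, 79], [0, 0, 0.015]], [[1, 5, 79], [0, 0, 0.015]], [[1, 5, 79], [0, 0, 0.015]]])

```text
t: 9.8
ee_pos: [446.4, 26.8, 79.9]
orientation: [-0.932, -2.999, 0.001]
ft_force: [-0.1, 0.7, 0.0]
width: 34.9
grasp_force: 0.0
```

Run:
```python
from h import *
p=get_image("wrist"); np.savez("pics/w3.npz",K=p["K"],pose=p["pose"])
f=p["frame"][150:290,190:390]; cv2.imwrite("pics/w3.png",cv2.resize(f,None,fx=4,fy=4,interpolation=cv2.INTER_CUBIC))
togo(446.4,26.2,4,2.537)
```

```text
pos [447.2  26.6  80.6] toolx ang 2.538 shift [ 0.5 -0.8 76.6] turn about tool z 0.001 or -3.14 q6 -0.935 t 9.85
```

View pics/w3.png

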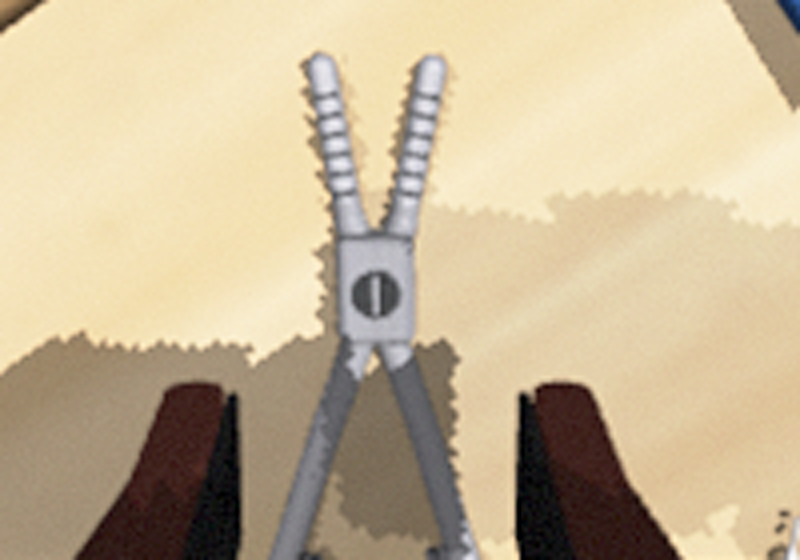

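The block sits square between the fingers, centred at crop (376,290). Lowering and gripping.

Call:
servo_tool(deltas=[[[0, 0, 30], [0, 0, 0]], [[0, 0, 55], [0, 0, 0]], [[0, 0, 70], [0, 0, 0]], [[0, 0, 75], [0, 0, 0]], [[0, 0, 76], [0, 0, 0]]])

```text
t: 10.27
ee_pos: [447.2, 26.2, 4.1]
orientation: [0.935, 2.999, 0.0]
ft_force: [-0.5, 0.4, -0.7]
width: 35.4
grasp_force: 0.0
```

Call:
servo_tool(deltas=[[[0, 0, 0], [0, 0, 0]], [[0, 0, 0], [0, 0, 0]], [[0, 0, 0], [0, 0, 0]], [[0, 0, 0], [0, 0, 0]], [[0, 0, 0], [0, 0, 0]]], grip=1.0)

```text
t: 10.68
ee_pos: [447.4, 26.0, 4.7]
orientation: [0.935, 2.997, 0.001]
ft_force: [-0.6, 0.1, 8.5]
width: 13.7
grasp_force: 30.0
```

Call:
servo_tool(deltas=[[[0, 0, 0], [0, 0, 0]], [[0, 0, 0], [0, 0, 0]]])

```text
t: 10.85
ee_pos: [447.4, 26.1, 4.7]
orientation: [0.935, 2.997, 0.001]
ft_force: [-0.3, -0.0, 8.9]
width: 13.8
grasp_force: 30.0
```

Call:
servo_tool(deltas=[[[0, 0, -15], [0, 0, 0]], [[0, 0, -40], [0, 0, 0]], [[0, 0, -70], [0, 0, 0]], [[0, 0, -100], [0, 0, 0]], [[0, 0, -110], [0, 0, 0]]])

```text
t: 11.27
ee_pos: [448.4, 26.1, 117.2]
orientation: [0.934, 2.994, 0.003]
ft_force: [0.6, 0.4, -1.1]
width: 13.4
grasp_force: 30.0
```

Run:
```python
from h import *
b=.046; c=np.array([469.9,184.6])
P=c-26.5*np.array([np.cos(b),np.sin(b)]); print(P); togo(*P,114,b+np.pi)
p=get_image("wrist"); 
for r in finder.silhouettes("tray_blue",p)[:1]:
    w=world(p,r["mask"]); w=w[abs(w[:,2]-8)<12]; print(r["score"],cv2.minAreaRect(w[:,:2].astype(np.float32)))
```

```text
[443.42803206 183.38142986]
pos [448.4  26.1 117.2] toolx ang 2.537 shift [ 93.6 126.6   3.2] turn about tool z -0.651 or 2.491 q6 -0.934 t 11.27
0.79 ((474.90338134765625, 187.37289428710938), (223.85939025878906, 152.4658660888672), 2.626408338546753)
```

Call:
servo_tool(deltas=[[[19, 25, 0], [0, 0, -0.1]], [[38, 50, 0], [0, 0, -0.2]], [[57, 75, 0], [0, 0, -0.3]], [[76, 101, 0], [0, 0, -0.4]], [[94, 127, 0], [0, 0, -0.5]]])

```text
t: 11.78
ee_pos: [440.1, 184.9, 111.9]
orientation: [-0.157, -3.135, 0.002]
ft_force: [1.0, -0.9, -0.3]
width: 13.8
grasp_force: 30.0
```

Call:
servo_tool(deltas=[[[0, 0, 0], [0, 0, -0.1]], [[0, 0, 0], [0, 0, -0.15]], [[0, 0, 0], [0, 0, -0.15]], [[0, 0, 0], [0, 0, -0.15]]])

```text
t: 12.12
ee_pos: [440.6, 183.7, 112.2]
orientation: [0.068, -3.139, 0.001]
ft_force: [0.2, 0.1, 0.0]
width: 13.5
grasp_force: 30.0
```

Run:
```python
from h import *
p=get_image("wrist"); cv2.imwrite("pics/blue1.png",p["frame"]); togo(443.4,184.5,9.5,.046+np.pi)
```

```text
pos [440.8 183.5 112.5] toolx ang -3.098 shift [ -2.9   0.9 103. ] turn about tool z -0.003 or 3.139 q6 -1.244 t 12.17
```

View pics/blue1.png

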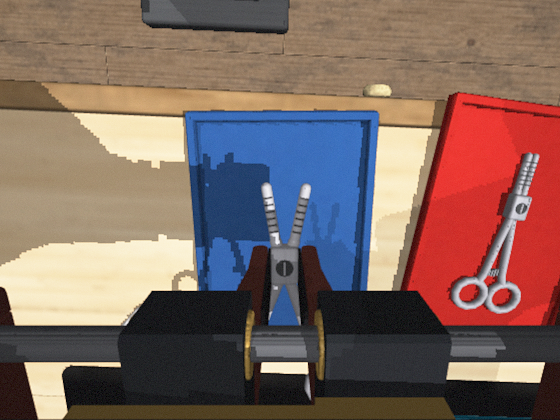

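Centred over the blue tray, jaws still open. Lowering and releasing.

Call:
servo_tool(deltas=[[[-2, 1, 35], [0, 0, 0]], [[-2, 1, 65], [0, 0, 0]], [[-2, 1, 85], [0, 0, 0]], [[-2, 1, 90], [0, 0, 0]], [[-2, 1, 95], [0, 0, 0]]])

```text
t: 12.58
ee_pos: [442.8, 184.3, 17.6]
orientation: [0.068, -3.139, 0.001]
ft_force: [0.3, 0.8, 0.6]
width: 13.1
grasp_force: 30.0
```

Call:
servo_tool(deltas=[[[0, 0, 3], [0, 0, 0]], [[0, 0, 5], [0, 0, 0]], [[0, 0, 7], [0, 0, 0]], [[0, 0, 7.5], [0, 0, 0]], [[0, 0, 8], [0, 0, 0]]])

```text
t: 13.0
ee_pos: [443.9, 185.2, 11.3]
orientation: [-0.071, 3.14, 0.001]
ft_force: [0.0, -0.3, -0.7]
width: 13.6
grasp_force: 30.0
```

Call:
servo_tool(deltas=[[[0, 0, 0], [0, 0, 0]], [[0, 0, 0], [0, 0, 0]], [[0, 0, 0], [0, 0, 0]], [[0, 0, 0], [0, 0, 0]], [[0, 0, 0], [0, 0, 0]]], grip=0.3)

```text
t: 13.42
ee_pos: [443.5, 185.1, 10.8]
orientation: [-0.071, 3.141, 0.0]
ft_force: [-0.4, 0.7, 0.3]
width: 30.8
grasp_force: 0.0
```

Call:
servo_tool(deltas=[[[0, 0, -10], [0, 0, 0]], [[0, 0, -40], [0, 0, 0]], [[0, 0, -80], [0, 0, 0]], [[0, 0, -120], [0, 0, 0]], [[0, 0, -150], [0, 0, 0]]])

```text
t: 13.83
ee_pos: [443.8, 185.2, 164.0]
orientation: [-0.071, 3.139, 0.001]
ft_force: [0.7, 1.4, -0.1]
width: 30.4
grasp_force: 0.0
```

Call:
servo_tool(deltas=[[[0, 0, -20], [0, 0, 0]], [[0, 0, -20], [0, 0, 0]], [[0, 0, -20], [0, 0, 0]]])

```text
t: 14.08
ee_pos: [444.0, 185.3, 182.2]
orientation: [-0.071, 3.138, 0.002]
ft_force: [-0.2, -0.2, 0.4]
width: 30.9
grasp_force: 0.0
```

Run:
```python
from h import *
p=get_image("wrist"); cv2.imwrite("pics/blue2.png",p["frame"])
for r in finder.silhouettes("forceps_open",p)[:2]:
    w=world(p,r["mask"]); print(round(r["score"],2),np.percentile(w,[2,98],axis=0).round(1))
```

```text
0.85 [[405.5 160.3   4.9]
 [530.6 216.2  15.8]]
```

View pics/blue2.png

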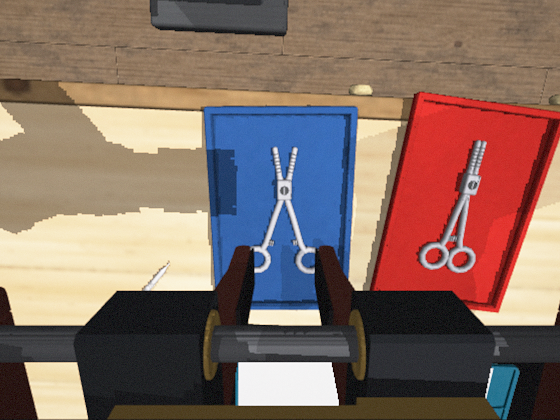

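Both forceps lie flat inside their trays. The open one, pivot (285,190), is still spread; the shut one has its pivot at (472,185).

```bash
python3 -c "
from h import *
print(close_job())"
```

```text
the job is handed in; nothing more can be done
None
```

The shut forceps lie flat in the red tray and the open forceps lie flat, still spread, in the blue tray; the job was handed in at about 14 s of the 64 s allowed.

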